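# Swing the dosing arm over the orange cup and start it

### The arm

A 6-joint arm with a two-finger parallel gripper is mounted at the origin on the work surface. World frame = base frame: x ahead of the robot, y to its left, z up, the work surface at z = 0. Lengths are in mm, angles in degrees, forces in N, time in s.
With the tool pointing down it reaches from about 350 to 850 mm from the base axis. Payload 8.1 kg.
Tool frame: the origin (TCP) lies between the finger pads; the fingertips stand 22 mm ahead of it and the grasp point (between the pads) lies 3 mm ahead of it; z points along the fingers, y is the direction in which the jaws open and shut (so a half turn about z gives the same grasp; the last joint's range is limited). The gripper opens to 85 mm and grips with 20 to 120 N. Pads are 22 mm wide; open, the fingers measure 114 mm over their backs; the gripper's body (76 mm by 85 mm) begins 54 mm behind the grasp point. The pads swing forward as they close: fully open they stand 13 mm farther back than shut.
Start: joints at [-73.247, 7.471, 85.268, -0, 87.261, -4.893], TCP at [221.346, -557.684, 253.292] pointing down, gripper open.
Joint ranges: [-169.43, 169.43], [-51.17, 129.36], [1.28, 143.12], [-76.62, 256.62], [0, 156.53], [-152.29, 152.29]. Speed limits (degrees/s): [136.94, 136.94, 159.86, 180, 180, 180].

### API

Orientations are given as [roll, pitch, yaw] about the fixed x, y, z axes, in that order (R = Rz(yaw) Ry(pitch) Rx(roll)).
In Python, from bench import r gives the robot as it stands.
- The arm moves only by the tool drive_tool, never from a script. Its argument "moves" is a list of rows, each a list of 2 entries, a list of its own where there are three numbers: the shift along the world's x, y, z in mm, then the turn about the world's z in degrees. A call has exactly 8 rows; each row is the pose to reach, as a shift and turn from the pose commanded when the call began; what a row does not reach only later rows make up. A row lasts 1/12 s, in which the tool goes at most 41.7 mm and 7.16 degrees, less where a joint would pass 70% of its speed; a pose out of reach is approached as far as the arm can. A call with a gripper value outside its range is refused whole. "fingers" is the finger opening in mm, from 0 to 85.4, set as the call begins (left out, the last holds). The fingers move at their own pace and stop on an object; "squeeze" is the grip in N (left out, the last holds). Time passes only in rows, so rows that repeat a pose let the fingers close, or fill a call up. It gives the time, the measured TCP pose, the force and the opening at its end, in the units of the state.
- r.sense(): the state, without advancing time (a new reading comes with each control period).
- r.snapshot(name): name is "scene" or "top" or "wrist"; returns a dict with "pixels" (480x640x3 uint8, red, green, blue), "camera_matrix" (3x3 intrinsics, pixels), "xyz" and "orientation" of the camera in the world. Camera axes: x right, y down, z forward; pixel columns grow to the right and rows downward; lengths in mm; the calibration is good to about 2 mm. A picture is of the moment at which its call begins. There is no depth.
- r.hand_in(): hands the job in, once; it reports no verdict.
The state is a dict: "time": time; "joint_pos": joint angles; "qd": joint speeds; "joint_efforts": joint torques, N m; "tool_pos": TCP position; "tcp_rot": TCP orientation; "ft_force": force on the tool from outside, world axes, zero at the start; "wrist_torque": the same for the moment, N m; "finger_gap": finger opening in mm.
Only numpy, scipy, OpenCV 4.12 (cv2) and the standard library are available. Lean on these libraries where they do the work, as an engineer would, in place of code of your own. Each camera call takes 0.05 s, during which the arm holds its last target.

### The job

With a fingertip, gently push the blue arm of the dosing stand round until its nozzle stands over the middle of the orange cup. Then press the green start button all the way down and let it come up again, leaving the arm there. Do not press the button before the nozzle is over the orange cup, and leave the cups and everything else on the bench standing where they are.

Things in the scene. Friction and masses are not known exactly. Their poses are not given: they have to be found in the camera images.
- pivot (a point): centre of the top of the black hub (44 mm across) on the dosing stand's steel post, 135 mm above the table: the upright axis about which the blue arm swings. The stand is fixed: a grey disc 330 mm across and 12 mm thick centred under this point, with a low aluminium box (62 mm high) on it on the side away from the robot. The four cups stand on the disc, on the robot's side, their centres 125 mm from this axis. The point's x axis points from the robot's side to that box.
- boom (a joint): swing of the blue arm about the upright pivot axis, rad; 0 = pointing from the pivot along the stand's own -x axis (to the middle of the row of cups), growing counter-clockwise seen from above; stops at -1.5 and 1.5. The pivot drags (about 0.12 N m, so 1.5 N at the middle of the arm) and the arm stays where it is left.
- boom_mid (a point): point on the centre line of the top face of the blue arm, 85 mm out from the pivot axis, 130 mm above the table. The arm is a level straight bar 16 mm wide and 25 mm high (its faces stand upright, underside 105 mm above the table), running from the hub to 140 mm from the axis. The cups' rims are 35 mm below its underside, so a finger beside the bar may reach down to about 15 mm below the underside.
- nozzle (a point): open lower end of the small steel nozzle under the outer end of the blue arm, 125 mm from the pivot axis, 87 mm above the table (17 mm above the cups' rims). A flat yellow disc on the arm's top, 18 mm across, marks the spot right above it.
- start (a joint): travel of the green start button, m: 0 = up, 0.006 = fully down; a spring lifts it again, fully down takes 5 N.
- start_top (a point): centre of the top of the green start button (30 mm across, pressed straight down, travel 6 mm) when up; it sits on a black housing on a grey control box 100 x 85 x 35 mm that is fixed to the table, on the left or right of the stand.
- cup_orange_mouth (a point): centre of the open mouth of the loose orange cup, 70 mm above the table; the cup is round, 52 mm across at the rim and 58 mm high, upright on the stand's disc, weighing about 0.12 kg. It is the one to be filled
- cup_blue_mouth (a point): centre of the open mouth of the loose blue cup, 70 mm above the table; the cup is round, 52 mm across at the rim and 58 mm high, upright on the stand's disc, weighing about 0.12 kg
- cup_white_mouth (a point): centre of the open mouth of the loose white cup, 70 mm above the table; the cup is round, 52 mm across at the rim and 58 mm high, upright on the stand's disc, weighing about 0.12 kg
- cup_green_mouth (a point): centre of the open mouth of the loose green cup, 70 mm above the table; the cup is round, 52 mm across at the rim and 58 mm high, upright on the stand's disc, weighing about 0.12 kg
- holder: loose steel sample holder, a stepped round piece 48 mm across and 62 mm high, on the green cutting mat (160 x 120 x 3 mm, fixed); origin at the centre of its underside
- driver: loose screwdriver with a red handle, 140 mm long, lying on the green cutting mat; bystander
- wash: loose white plastic bottle with a blue cap, 64 mm across, 160 mm high; origin at the centre of its underside; bystander
- reagent: loose glass bottle with an orange label and a blue cap, 70 mm across, 150 mm high; origin at the centre of its underside; bystander
- jar: loose clear jar with a yellow lid, 60 mm across, 60 mm high; origin at the centre of its underside; bystander
Mind the look-alikes: they are no part of the job. Several things look just like the part that bears start: the one meant starts farthest to the robot's right.

How it is judged (in metres and radians):
On the way, in this order (a step that is already met when the one before it is completed fails the run):
1. the arm has been pushed until the nozzle is over the middle of the orange cup (within 10 mm) and rests there (horizontal distance between nozzle and cup_orange_mouth below 0.01 m and velocity of joint boom between -0.05 and 0.05 rad/s and value of joint start below 0.002 m), for 0.3 s.
2. the start button is pressed down (at least 4.5 of its 6 mm) with the nozzle over the orange cup (horizontal distance between nozzle and cup_orange_mouth below 0.01 m and value of joint start above 0.0045 m), for 0.05 s.
At the end, for the whole second after the job is handed in: the nozzle is within 10 mm (seen from above) of the centre of the orange cup's mouth, the arm is at rest, the start button is up again, every cup is within 12 mm and every other loose thing within 20 mm of where it started (horizontal distance between nozzle and cup_orange_mouth below 0.01 m and velocity of joint boom between -0.05 and 0.05 rad/s and value of joint start below 0.0015 m and distance of each of cup_orange_mouth, cup_blue_mouth, cup_white_mouth, cup_green_mouth from where it was at the start of the episode below 0.012 m and distance of each of holder, driver, wash, reagent, jar from where it was at the start of the episode below 0.02 m); the robot touches nothing.
It fails at once if the start button is pressed (over 3 mm) while the nozzle is not over the orange cup (value of joint start above 0.003 m and horizontal distance between nozzle and cup_orange_mouth above 0.01 m).
It fails at once if a cup is shoved, tipped or lifted (its mouth more than 12 mm from its start) (distance of any of cup_orange_mouth, cup_blue_mouth, cup_white_mouth, cup_green_mouth from where it was at the start of the episode above 0.012 m).
It fails at once if another loose thing is moved more than 20 mm (distance of any of holder, driver, wash, reagent, jar from where it was at the start of the episode above 0.02 m).
It fails at once if the arm is squeezed or forced (more than 20 N between the fingers and the arm) (contact force between the fingers and boom above 20 N).
It also fails if it takes over 45 s, if anything falls off the work surface, if the arm or the gripper's body presses on something with over 40 N, if the wrist force passes 120 N, or if a joint passes its speed limit or range.

## Working session

There is one attempt and no reset: what is moved stays moved. The work goes in short steps, Python scripts to look and compute and a tool call to move; the robot and the scene stay as the last step left them, time stands still between calls to the robot, and variables do not carry over. Pictures are saved under pics/ and viewed, and the job is handed in when it is done.

Besides the shell and the picture viewer there is one more tool, called after "Call:" as a command line: name --argument value ..., lists and objects as JSON in quotes. drive_tool: Moves the arm, as the interface text tells. Its arguments: {"type":"object","properties":{"moves":{"type":"array","items":{"type":"array"}},"fingers":{"type":"number"},"squeeze":{"type":"number"}},"required":["moves"]}

```bash
mkdir -p pics
python3 - <<'E'
from bench import r
import cv2,pickle
s=r.sense();print(s['time'],s['tool_pos'],s['tcp_rot'],s['finger_gap'])
d={}
for n in("scene","top","wrist"):
    p=r.snapshot(n);d[n]=p;cv2.imwrite(f"pics/a_{n}.png",p["pixels"][:,:,::-1]);print(n,p["camera_matrix"],p["xyz"],p["orientation"])
pickle.dump(d,open("a.pkl","wb"))
E
```

```text
0.0 [ 221.17721159 -557.19860777  252.23413446] [-1.79893008e+02 -1.01039709e-02  2.16423525e+01] 85.26727439159868
scene [[502.85398995   0.         325.10663994]
 [  0.         502.85398995 238.012837  ]
 [  0.           0.           1.        ]] [978.66507762 554.6804729  934.63139844] [-136.95161427    0.96230998  142.55258748]
top [[439.78114959   0.         326.8713932 ]
 [  0.         439.78114959 237.34885852]
 [  0.           0.           1.        ]] [ 392.05290867  -66.57502511 1038.17111249] [-1.71338592e+02  1.16115207e-01 -9.01868072e+01]
wrist [[422.78648024   0.         325.05376457]
 [  0.         422.78648024 235.10194123]
 [  0.           0.           1.        ]] [ 282.95848438 -533.03820267  373.10837626] [ 1.64624643e+02  1.23744581e-01 -6.83919588e+01]
```

View pics/a_top.png

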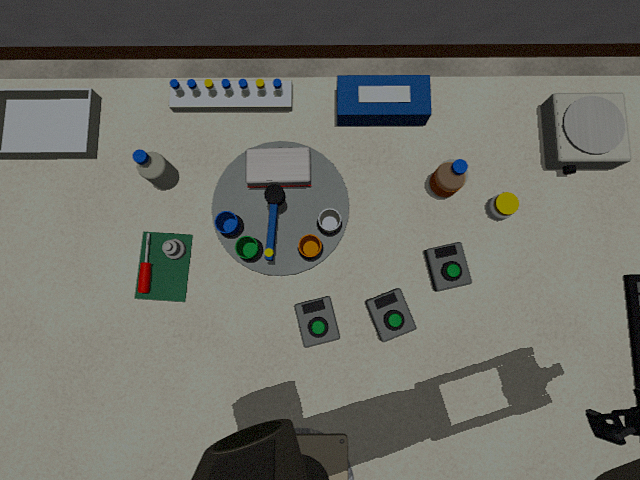

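View pics/a_scene.png

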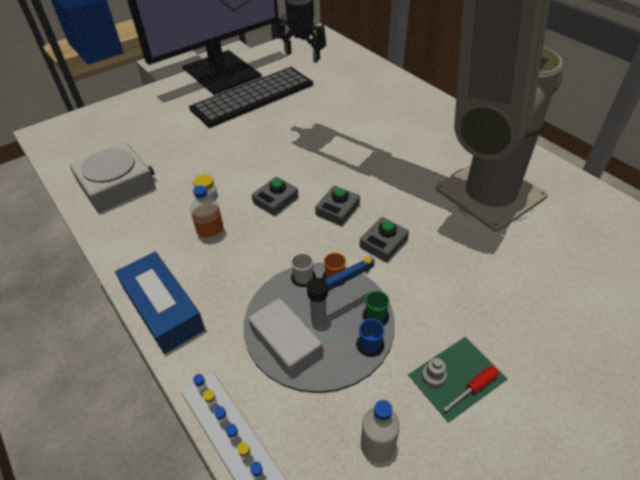

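Run:
```python
import cv2,pickle,numpy as np
d=pickle.load(open("a.pkl","rb"))
p=d["top"]["pixels"][:,:,::-1]
a=cv2.resize(p[140:280,205:355],None,fx=5,fy=5,interpolation=cv2.INTER_CUBIC)[:600];cv2.imwrite("pics/b_top.png",cv2.resize(p[170:280,205:355],(750,550),interpolation=cv2.INTER_CUBIC))
p2=d["scene"]["pixels"][:,:,::-1]
cv2.imwrite("pics/b_scene.png",cv2.resize(p2[230:370,240:410],(728,600),interpolation=cv2.INTER_CUBIC))
cv2.imwrite("pics/b_btn.png",np.hstack([cv2.resize(p[235:300,415:485],(420,390),interpolation=cv2.INTER_CUBIC),cv2.resize(p2[165:225,245:305],(380,390),interpolation=cv2.INTER_CUBIC)]))
```

```text
(no output)
```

View pics/b_top.png

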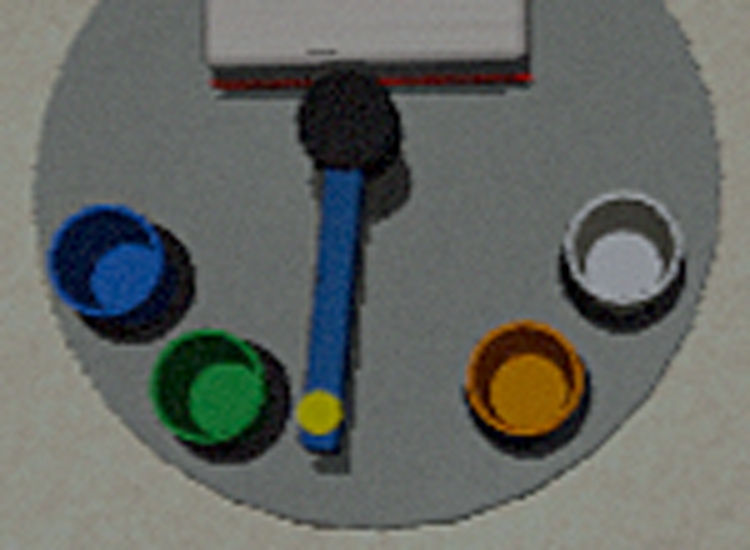

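View pics/b_scene.png

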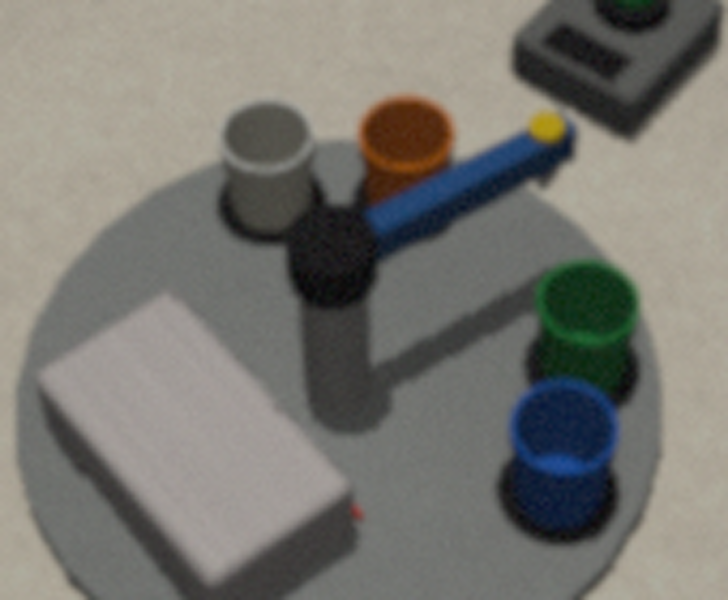

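View pics/b_btn.png

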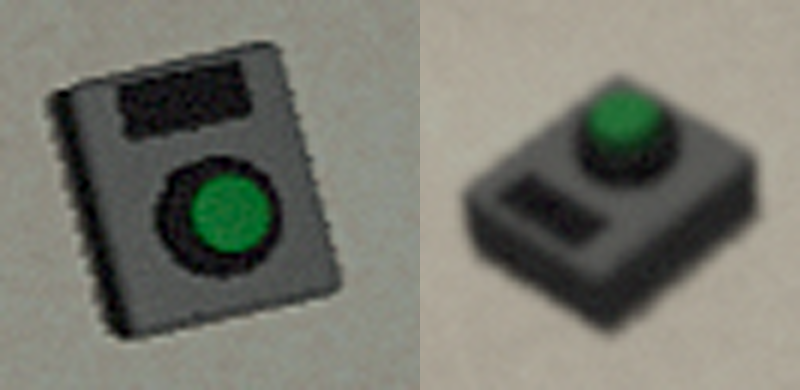

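Three candidate button boxes in the top view: (318,327), (395,320) and (452,270). The picture's right is −y, the robot's right, so the one meant is at (452,270); the crop confirms its green cap on a grey box. The crop also shows the orange rim at about (310,246) and the yellow disc at about (269,252). The hub is at about (275,195).

```bash
cat > h.py <<'E'
import cv2,numpy as np
from scipy.spatial.transform import Rotation as R
def ray(p,u):
    K=p["camera_matrix"];d=np.linalg.inv(K)@[u[0],u[1],1.]
    return np.array(p["xyz"]),R.from_euler('xyz',p["orientation"],degrees=True).as_matrix()@d
def plane(p,u,z):
    o,d=ray(p,u);return o+d*(z-o[2])/d[2]
def tri(p,u,q,v):
    o,d=ray(p,u);a,e=ray(q,v)
    s=np.linalg.lstsq(np.c_[d,-e],a-o,rcond=None)[0]
    P,Q=o+d*s[0],a+e*s[1];return (P+Q)/2,np.linalg.norm(P-Q)
def blob(p,lo,hi,roi,rect=False):
    x0,y0,x1,y1=roi
    im=cv2.resize(p["pixels"][y0:y1,x0:x1],None,fx=4,fy=4,interpolation=cv2.INTER_LINEAR)
    m=cv2.inRange(cv2.cvtColor(im,cv2.COLOR_RGB2HSV),np.array(lo),np.array(hi))
    c,_=cv2.findContours(m,cv2.RETR_EXTERNAL,cv2.CHAIN_APPROX_NONE);c=max(c,key=cv2.contourArea)
    cv=lambda a:((a[0]+.5)/4-.5+x0,(a[1]+.5)/4-.5+y0)
    M=cv2.moments(c);h=cv2.convexHull(c)
    e=cv2.fitEllipse(h) if len(h)>5 else None
    return dict(cen=cv((M['m10']/M['m00'],M['m01']/M['m00'])),circ=(cv(cv2.minEnclosingCircle(c)[0]),cv2.minEnclosingCircle(c)[1]/4),ell=(cv(e[0]),e[1][0]/4,e[1][1]/4),rect=cv2.minAreaRect(c))
E
python3 - <<'E'
from h import *
import pickle
d=pickle.load(open("a.pkl","rb"));t,s=d["top"],d["scene"]
np.set_printoptions(precision=1,suppress=True)
o=blob(t,(5,120,60),(18,255,255),(290,225,335,270));print("orange",o,plane(t,o['circ'][0],70),plane(t,o['ell'][0],70))
y=blob(t,(22,120,90),(35,255,255),(255,240,285,265));y2=blob(s,(22,120,80),(35,255,255),(355,245,385,270))
print("yel",y,plane(t,y['cen'],131),tri(t,y['cen'],s,y2['cen']))
g=blob(t,(50,100,50),(80,255,255),(435,255,470,290));g2=blob(s,(50,100,50),(80,255,255),(265,170,290,200))
print("btn",g['cen'],g['ell'],g2['cen'],g2['ell'],tri(t,g['cen'],s,g2['cen']))
h=blob(t,(0,0,0),(179,255,45),(258,182,292,205));print("hub",h['ell'],h['cen'],plane(t,h['cen'],135))
b=blob(t,(100,120,40),(125,255,255),(255,200,285,270));print("bar",b['cen'],b['rect'])
for n,lo,hi,roi in(("blue",(100,120,30),(125,255,255),(210,205,245,245)),("green",(50,100,30),(85,255,255),(230,230,262,266))):
    q=blob(t,lo,hi,roi);print(n,q['ell'],plane(t,q['ell'][0],70))
w=(329.5,221.5);print("white",plane(t,w,70))
# box corners
print([plane(t,(p),35) for p in((463,243),(471,285),(435,291),(426,251))])
E
```

```text
orange {'cen': (309.501801205705, 245.25963093662696), 'circ': ((309.5483226776123, 245.59054374694824), 12.134458541870117), 'ell': ((309.51939392089844, 245.26135063171387), 23.250165939331055, 23.99578285217285), 'rect': ((79.00000762939453, 82.49999237060547), (92.63097381591797, 92.63097381591797), 45.0)} [521.2 -26.6  70. ] [521.9 -26.5  70. ]
yel {'cen': (268.3069784706756, 252.05744246473645), 'circ': ((268.3260326385498, 251.86702156066895), 4.512483596801758), 'ell': ((268.31086254119873, 252.04938125610352), 8.509659767150879, 8.907988548278809), 'rect': ((54.55882263183594, 49.73529052734375), (34.29971694946289, 33.61371994018555), 30.963756561279297)} [499.8  56.5 131. ] (array([500.4,  55.6, 132.2]), np.float64(2.1857517202425))
btn (452.988043307396, 270.07306649375147) ((452.9868469238281, 270.0673418045044), 13.045494079589844, 13.516674995422363) (276.63373015873015, 183.10179516250946) ((276.6425714492798, 183.1187562942505), 7.976674556732178, 11.556015014648438) (array([ 468. , -348.3,   52.2]), np.float64(2.4000784140962548))
hub ((277.51323318481445, 193.07530117034912), 23.339906692504883, 57.83627700805664) (274.55769696737826, 192.92951194939678) [624.9  44.9 135. ]
bar (271.6158696338384, 225.44809816919192) ((68.13058471679688, 105.9546890258789), (33.34593200683594, 184.441162109375), 4.830420017242432)
blue ((226.99917793273926, 222.70113945007324), 23.21659278869629, 26.867990493774414) [573.5 158.4  70. ]
green ((246.29549980163574, 246.86568069458008), 23.369632720947266, 23.87416648864746) [518.8 113.9  70. ]
white [575.4 -71.1  70. ]
[array([ 530.6, -378.3,   35. ]), array([ 434.4, -391.6,   35. ]), array([ 421.1, -309.5,   35. ]), array([ 512.4, -292.5,   35. ])]
```

Call:
drive_tool --moves '[[[17,34,0],-2],[[34,69,0],-4],[[51,103,0],-6],[[68,138,0],-8],[[85,172,0],-10],[[102,207,0],-12],[[119,241,0],-14],[[136,276,0],-16]]' --fingers 0

```text
time: 0.82
tool_pos: [357.6, -280.0, 253.1]
tcp_rot: [-180.0, -0.0, 5.5]
ft_force: [1.5, -0.2, 0.9]
finger_gap: -0.0
```

Call:
drive_tool --moves '[[[17,34,0],-2],[[34,69,0],-4],[[51,103,0],-6],[[68,138,0],-8],[[85,172,0],-10],[[102,207,0],-11],[[119,241,0],-11],[[136,276,0],-11]]'

```text
time: 1.48
tool_pos: [493.7, -3.8, 253.2]
tcp_rot: [180.0, -0.0, -5.4]
ft_force: [0.5, -1.1, 0.4]
finger_gap: -0.2
```

Call:
drive_tool --moves '[[[16,34,0],0],[[32,69,0],0],[[49,103,0],0],[[49,103,-20],0],[[49,103,-40],0],[[49,103,-60],0],[[49,103,-60],0],[[49,103,-60],0]]'

```text
time: 2.15
tool_pos: [541.2, 97.3, 192.0]
tcp_rot: [180.0, 0.2, -5.3]
ft_force: [-0.5, -0.9, 0.5]
finger_gap: -0.1
```

Run:
```python
from bench import r
import cv2,pickle
s=r.sense();print(s['time'],s['tool_pos'],s['tcp_rot'],s['finger_gap'],s['ft_force'])
d={}
for n in("scene","wrist"):
    p=r.snapshot(n);d[n]=p;cv2.imwrite(f"pics/c_{n}.png",p["pixels"][:,:,::-1])
pickle.dump(d,open("c.pkl","wb"))
```

```text
2.15 [541.18729321  97.25702248 191.98273401] [179.96295203   0.19722395  -5.34802754] -0.06934276585901758 [-0.46905789 -0.91437469  0.50842606]
```

View pics/c_wrist.png

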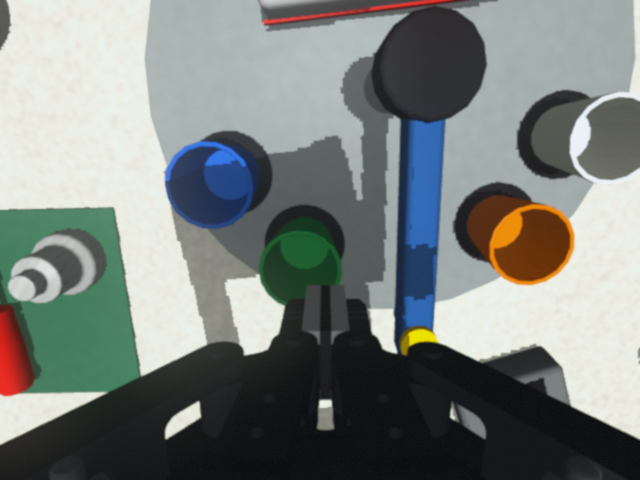

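View pics/c_scene.png

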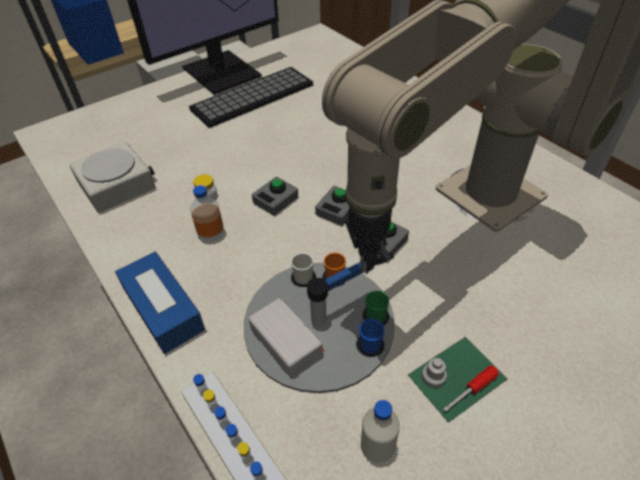

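The wrist view shows the closed fingertip at (325,290) over the green cup. The bar lies to its right, with the yellow disc at (418,341), the hub at (429,63) and the orange rim at (531,243).

Run:
```python
from h import *
import pickle
d=pickle.load(open("c.pkl","rb"));w=d["wrist"]
a=pickle.load(open("a.pkl","rb"));t=a["top"]
np.set_printoptions(precision=1,suppress=True)
o=blob(w,(5,120,60),(18,255,255),(450,190,590,300));print(o['ell'])
print("hub",plane(w,(429.5,63.5),135)," orange rim",plane(w,(531.5,243.5),70))
g=[plane(w,u,z) for u,z in (((404,123),130),((443,123),130),((404,240),130),((438,240),130))];print(g)
print("tri orange",tri(t,(309.5,245.4),w,(531.5,243.5)),"tri hub",tri(t,(274.6,194.5),w,(429.5,63.5)))
print("finger px",[plane(w,u,192-22) for u in((303,285),(347,285))])
C=np.array([[521.5,-26.5],[573.5,158.4],[518.8,113.9],[575.4,-71.1]])
from scipy.optimize import least_squares
print(least_squares(lambda p:np.hypot(*(C-p).T)-125,[620,45]).x)
```

```text
((520.8059844970703, 237.54650497436523), 86.68563842773438, 109.99652099609375)
hub [625.4  47.5 135. ]  orange rim [524.4 -26.4  70. ]
[array([603.4,  57.7, 130. ]), array([601.9,  41.3, 130. ]), array([552.1,  60. , 130. ]), array([550.7,  44.6, 130. ])]
tri orange (array([522.7, -27. ,  67.2]), np.float64(1.974935602137088)) tri hub (array([625.2,  45.6, 124.7]), np.float64(2.45808900920681))
finger px [array([550.7, 104.2, 170. ]), array([549.1,  88.1, 170. ])]
[623.6  44.5]
```

Call:
drive_tool --moves '[[[0,0,-20],0],[[0,0,-40],0],[[0,0,-60],0],[[0,0,-70],0],[[0,0,-79],0],[[0,0,-79],0],[[0,0,-79],0],[[0,0,-79],0]]'

```text
time: 2.92
tool_pos: [543.4, 97.4, 115.9]
tcp_rot: [-180.0, -0.1, -5.4]
ft_force: [0.6, -0.4, 0.1]
finger_gap: 0.0
```

Run:
```python
from bench import r
import numpy as np,cv2
s=r.sense();print(s['tool_pos'],s['ft_force'])
p=r.snapshot("wrist");cv2.imwrite("pics/d_wrist.png",p["pixels"][:,:,::-1])
for off in(16,):
  for th in list(range(-6,36,3))+[35]:
    a=np.radians(th);P=np.array([624.5,45])+85*np.array([-np.cos(a),-np.sin(a)])-off*np.array([np.sin(a),-np.cos(a)])
    print(off,th,(P-[542.35,97.32]).round(1),P.round(1))
```

```text
[543.36473643  97.36361049 115.87088872] [ 0.62997295 -0.37869486  0.12776654]
16 -6 [ -0.7 -27.5] [541.6  69.8]
16 -3 [ -1.9 -31.9] [540.5  65.4]
16 0 [ -2.9 -36.3] [539.5  61. ]
16 3 [ -3.6 -40.8] [538.8  56.5]
16 6 [ -4.1 -45.3] [538.3  52. ]
16 9 [ -4.3 -49.8] [538.   47.5]
16 12 [ -4.3 -54.3] [538.  43.]
16 15 [ -4.1 -58.9] [538.3  38.5]
16 18 [ -3.6 -63.4] [538.7  34. ]
16 21 [ -2.9 -67.8] [539.4  29.5]
16 24 [ -2.  -72.3] [540.3  25. ]
16 27 [ -0.8 -76.7] [541.5  20.7]
16 30 [  0.5 -81. ] [542.9  16.4]
16 33 [  2.1 -85.2] [544.5  12.1]
16 35 [  3.3 -88. ] [545.7   9.4]
```

View pics/d_wrist.png

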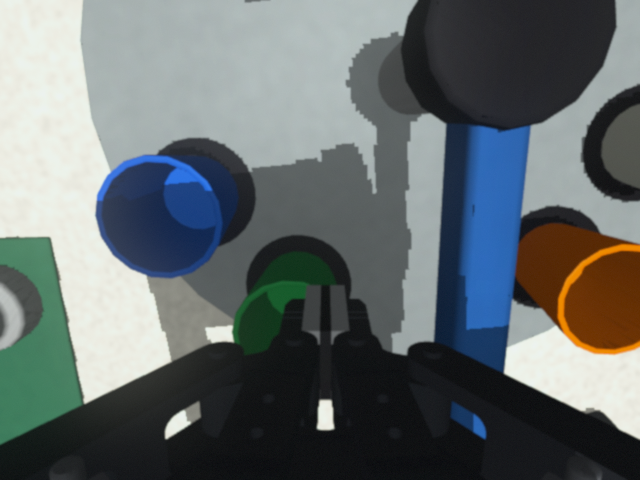

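Call:
drive_tool --moves '[[[0,-7,0],0],[[0,-14,0],0],[[0,-18,0],0],[[0,-21,0],0],[[0,-24,0],0],[[-1,-27,0],0],[[-1,-29,0],1],[[-2,-32,0],3]]'

```text
time: 3.63
tool_pos: [540.4, 65.4, 114.4]
tcp_rot: [-180.0, -0.0, -2.3]
ft_force: [1.7, 1.2, -0.1]
finger_gap: -0.1
```

Run:
```python
from bench import r
import numpy as np,cv2
p=r.snapshot("wrist");cv2.imwrite("pics/e_wrist.png",p["pixels"][:,:,::-1])
p=r.snapshot("scene");cv2.imwrite("pics/e_scene.png",cv2.resize(p["pixels"][200:350,280:440,::-1],(640,600)))
```

```text
(no output)
```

View pics/e_wrist.png

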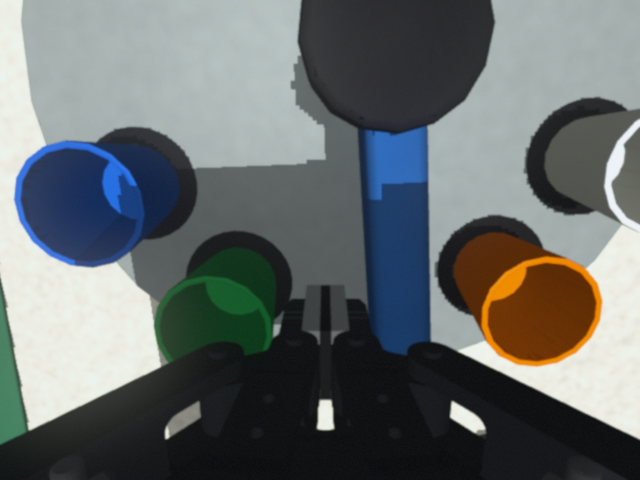

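View pics/e_scene.png

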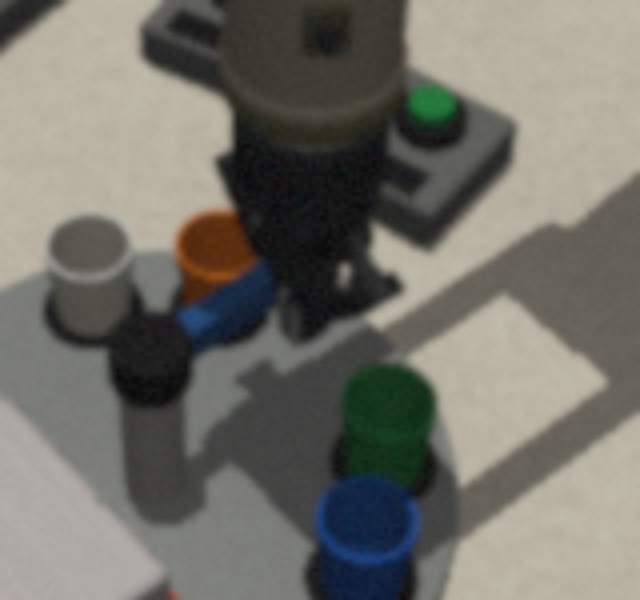

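The finger is beside the bar: the bar's edges run (361,135)-(372,340) and (427,130)-(430,340) in the wrist view. I'll compute the arm angle from these.

```bash
cat >> h.py <<'E'
def barang(p,roi,z=130,piv=(624.5,45.),lo=(100,100,40)):
    x0,y0,x1,y1=roi
    m=cv2.inRange(cv2.cvtColor(p["pixels"],cv2.COLOR_RGB2HSV),np.array(lo),np.array((125,255,255)))
    L=[];
    for v in range(y0,y1,4):
        c=np.flatnonzero(m[v,x0:x1])
        if len(c)>15: L.append((v,c[0]+x0-.5,c[-1]+x0+.5))
    out=[]
    for k in(1,2):
        P=np.array([plane(p,(l[k],l[0]),z)[:2] for l in L]); vx,vy,a,b=cv2.fitLine(P.astype(np.float32),cv2.DIST_HUBER,0,.01,.01).ravel()
        if vx>0: vx,vy=-vx,-vy
        n=np.array([vy,-vx])*-1; out.append((np.degrees(np.arctan2(-vy,-vx)), float((np.array(piv)-[a,b])@np.array([-vy,vx]))))
    return out
E
python3 - <<'E'
from h import *
from bench import r
p=r.snapshot("wrist")
print(barang(p,(340,200,445,300)))
s=r.sense();print(s['tool_pos'],s['ft_force'])
E
```

```text
[(np.float32(2.6074805), 10.27693216314583), (np.float32(2.6061003), -6.094305802717372)]
[540.34034606  65.08107503 114.33775385] [-0.2398509   0.29406937  0.32779432]
```

Run:
```python
import numpy as np
for th in list(range(2,38,2)):
    a=np.radians(th);P=np.array([624.5,45])+85*np.array([-np.cos(a),-np.sin(a)])-24*np.array([np.sin(a),-np.cos(a)])
    print(th,(P-[540.35,65.32]).round(1),'turn',th+2.4)
```

```text
2 [-1.6  0.7] turn 4.4
4 [-2.3 -2.3] turn 6.4
6 [-2.9 -5.3] turn 8.4
8 [-3.4 -8.4] turn 10.4
10 [ -3.7 -11.4] turn 12.4
12 [ -4.  -14.5] turn 14.4
14 [ -4.1 -17.6] turn 16.4
16 [ -4.2 -20.7] turn 18.4
18 [ -4.1 -23.8] turn 20.4
20 [ -3.9 -26.8] turn 22.4
22 [ -3.7 -29.9] turn 24.4
24 [ -3.3 -33. ] turn 26.4
26 [ -2.8 -36. ] turn 28.4
28 [ -2.2 -39. ] turn 30.4
30 [ -1.5 -42. ] turn 32.4
32 [ -0.7 -45. ] turn 34.4
34 [  0.3 -48. ] turn 36.4
36 [  1.3 -50.9] turn 38.4
```

Call:
drive_tool --moves '[[[-2,-2,0],5],[[-3,-5,0],8],[[-3,-8,0],10],[[-4,-11,0],12],[[-4,-14,0],14],[[-4,-18,0],16],[[-4,-21,0],18],[[-4,-24,0],20]]'

```text
time: 4.45
tool_pos: [536.4, 41.4, 114.4]
tcp_rot: [-180.0, -0.0, 17.7]
ft_force: [0.8, 0.9, 1.4]
finger_gap: 0.2
```

Call:
drive_tool --moves '[[[0,-3,0],2],[[0,-6,0],4],[[1,-9,0],6],[[1,-12,0],8],[[2,-15,0],10],[[2,-15,0],10],[[2,-15,0],10],[[2,-15,0],10]]'

```text
time: 5.12
tool_pos: [538.3, 26.4, 114.2]
tcp_rot: [180.0, 0.0, 27.6]
ft_force: [0.2, -0.3, 0.9]
finger_gap: -0.2
```

Run:
```python
from h import *
from bench import r
s=r.sense();print(s['tool_pos'],s['tcp_rot'],s['ft_force'])
p=r.snapshot("wrist");cv2.imwrite("pics/f_wrist.png",p["pixels"][:,:,::-1])
import pickle;pickle.dump(p,open("f.pkl","wb"))
print(barang(p,(340,200,445,300)))
```

```text
[538.32242407  26.40329937 114.21799889] [1.79997932e+02 4.93666450e-03 2.75626677e+01] [ 0.17067362 -0.2880334   0.92091687]
[(np.float32(27.147), 10.90506383085176), (np.float32(27.842781), -5.936136887407088)]
```

View pics/f_wrist.png

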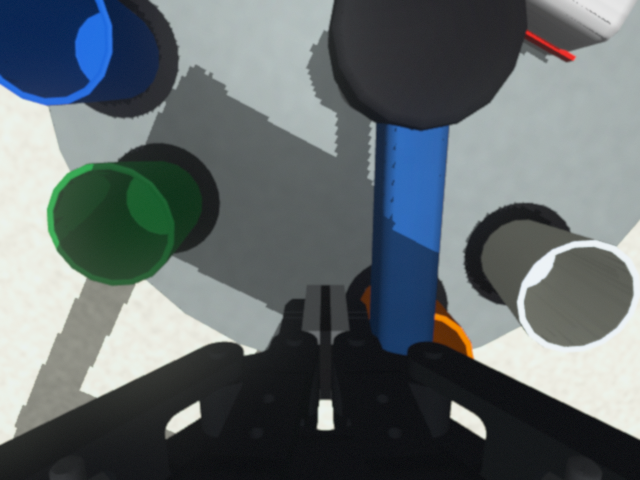

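The arm stands at about 27.5° in the wrist view, with edges (378,130)-(372,340). It is to reach about 35°, so I push another 7.5° or so.

Call:
drive_tool --moves '[[[0,-2,0],1],[[1,-4,0],2],[[1,-6,0],4],[[2,-8,0],5],[[3,-10,0],7],[[3,-11,0],7.5],[[3,-11,0],7.5],[[3,-11,0],7.5]]'

```text
time: 5.83
tool_pos: [541.5, 15.1, 114.3]
tcp_rot: [180.0, -0.0, 35.1]
ft_force: [0.2, -0.2, 1.8]
finger_gap: -0.0
```

Run:
```python
from h import *
from bench import r
p=r.snapshot("wrist");cv2.imwrite("pics/g_wrist.png",p["pixels"][:,:,::-1])
print(barang(p,(340,200,445,300)))
```

```text
[(np.float32(34.73685), 11.054348899866454), (np.float32(34.31026), -6.672184752222165)]
```

Call:
drive_tool --moves '[[[-4,6,0],0],[[-10,15,0],0],[[-17,25,0],0],[[-22,33,20],0],[[-22,33,50],0],[[-22,33,80],0],[[-40,20,115],0],[[-70,0,140],0]]'

```text
time: 6.55
tool_pos: [473.4, 18.0, 256.0]
tcp_rot: [179.9, -0.2, 35.3]
ft_force: [1.2, -1.1, 1.4]
finger_gap: -0.3
```

Call:
drive_tool --moves '[[[-20,-25,0],-6],[[-40,-60,0],-12],[[-50,-95,0],-18],[[-55,-130,0],-24],[[-58,-165,0],-30],[[-60,-200,0],-35],[[-60,-235,0],-35],[[-60,-235,0],-35]]'

```text
time: 7.22
tool_pos: [412.0, -222.5, 252.8]
tcp_rot: [179.9, 0.0, -0.1]
ft_force: [-0.2, -1.0, 0.7]
finger_gap: 0.0
```

Run:
```python
from h import *
from bench import r
s=r.sense();print(s['time'],s['tool_pos'],s['tcp_rot'])
import pickle
d={n:r.snapshot(n) for n in("top","scene","wrist")};pickle.dump(d,open("i.pkl","wb"))
for n in d: cv2.imwrite(f"pics/i_{n}.png",d[n]["pixels"][:,:,::-1])
```

```text
7.2167 [ 411.96104751 -222.48118476  252.81527647] [ 1.79875835e+02  1.12527635e-02 -8.18601862e-02]
```

View pics/i_top.png

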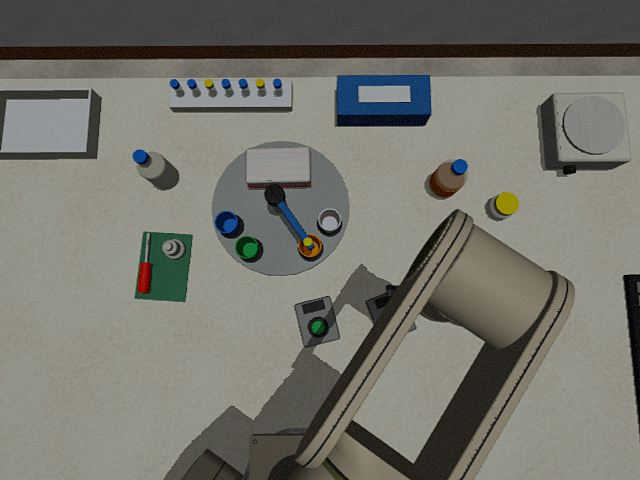

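View pics/i_wrist.png

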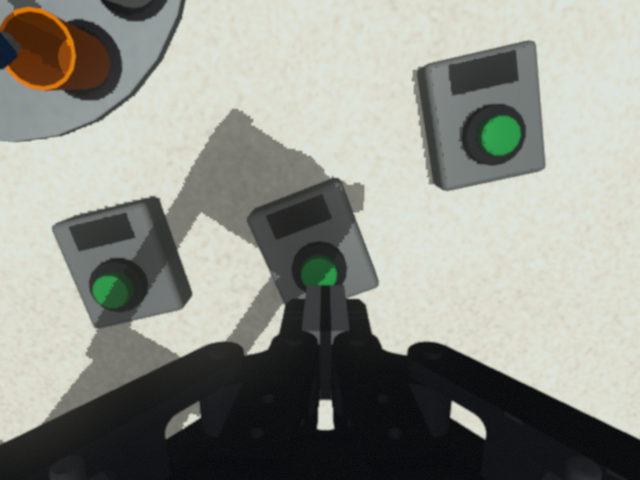

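View pics/i_scene.png

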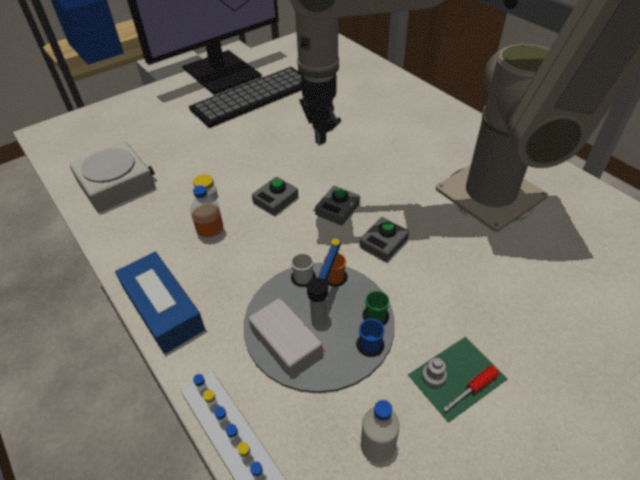

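The top view shows the yellow disc at about (308,243) over the orange cup, with all the cups in place. In the wrist view the target button is the right one, at (501,135).

Run:
```python
from h import *
import pickle
np.set_printoptions(precision=1,suppress=True)
d=pickle.load(open("i.pkl","rb"));t,s,w=d["top"],d["scene"],d["wrist"]
a=pickle.load(open("a.pkl","rb"))
y=blob(t,(22,120,90),(35,255,255),(296,232,322,258));Y=plane(t,y['cen'],131)
y2=blob(s,(22,120,80),(35,255,255),(325,232,347,252));print("yel",y['cen'],Y,tri(t,y['cen'],s,y2['cen']))
m0=np.array([521.6,-26.5]);print("nozzle-cup",Y[:2]-m0)
for nm,lo,hi,roi in(("orange",(5,120,60),(35,255,255),(290,225,335,270)),("green",(50,100,30),(85,255,255),(230,230,262,266))):
    q=blob(t,lo,hi,roi);print(nm,q['ell'][0],plane(t,q['ell'][0],70))
g=blob(w,(50,100,50),(80,255,255),(475,105,530,165));g1=blob(a['top'],(50,100,50),(80,255,255),(435,255,470,290));g2=blob(a['scene'],(50,100,50),(80,255,255),(265,170,290,200))
print("btn",g['ell'],tri(w,g['cen'],a['top'],g1['cen']),tri(w,g['cen'],a['scene'],g2['cen']))
for z in(45,50,55):print(z,plane(w,g['cen'],z),plane(a['top'],g1['cen'],z),plane(a['scene'],g2['cen'],z))
f,_=[R.from_euler('xyz',w['orientation'],degrees=True).as_matrix(),0]
print("tip size px->", np.mean(g['ell'][1:]))
```

```text
yel (307.45748933901916, 241.41502309879175) [521.8 -24.7 131. ] (array([522.5, -25.7, 133.2]), np.float64(2.5266463287524408))
nozzle-cup [0.2 1.8]
orange (309.4872169494629, 245.26297760009766) [521.9 -26.4  70. ]
green (246.45297241210938, 247.01832008361816) [518.5 113.5  70. ]
btn ((499.185998916626, 134.8325023651123), 40.89427947998047, 44.8221549987793) (array([ 467.1, -347.7,   51.5]), np.float64(0.03472896038181244)) (array([ 468. , -348.2,   52.4]), np.float64(2.3601676755692984))
45 [ 466.9 -350.3   45. ] [ 467.6 -349.5   45. ] [ 464.5 -356.8   45. ]
50 [ 467.1 -348.3   50. ] [ 467.2 -348.1   50. ] [ 467.4 -351.7   50. ]
55 [ 467.3 -346.3   55. ] [ 466.8 -346.7   55. ] [ 470.3 -346.5   55. ]
tip size px-> 42.85821723937988
```

The nozzle is about 2 mm from the cup's centre. The button is at about (467,−348), with its top at z≈51.5. Next I go over it.

Call:
drive_tool --moves '[[[14,-32,0],0],[[28,-64,0],0],[[42,-96,-20],0],[[55,-126,-50],0],[[55,-126,-85],0],[[55,-126,-120],0],[[55,-126,-150],0],[[55,-126,-155],0]]'

```text
time: 8.03
tool_pos: [465.2, -339.8, 91.2]
tcp_rot: [-179.6, 0.4, 0.3]
ft_force: [-0.2, 0.6, -0.2]
finger_gap: 0.1
```

Run:
```python
from h import *
from bench import r
s=r.sense();print(s['time'],s['tool_pos'],s['ft_force'])
cv2.imwrite("pics/j_wrist.png",r.snapshot("wrist")["pixels"][:,:,::-1])
```

```text
8.0333 [ 465.21300022 -339.78221426   91.20537174] [-0.18575229  0.55658488 -0.21949589]
```

View pics/j_wrist.png

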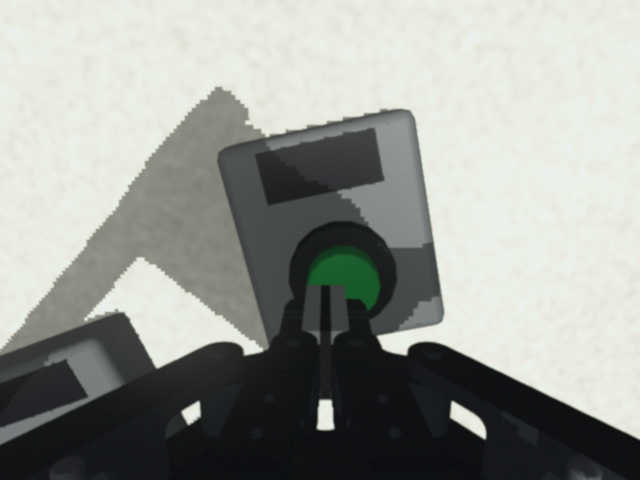

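The wrist view shows the fingertip (325,290) at the edge of the green cap (345,280). The arm was still settling, so I let it settle while going a little lower.

Call:
drive_tool --moves '[[[0,0,-4],0],[[0,0,-8],0],[[0,0,-12],0],[[0,0,-15],0],[[0,0,-15],0],[[0,0,-15],0],[[0,0,-15],0],[[0,0,-15],0]]'

```text
time: 8.75
tool_pos: [468.0, -344.9, 83.5]
tcp_rot: [180.0, -0.0, 0.1]
ft_force: [-0.1, 0.2, -0.6]
finger_gap: 0.0
```

Run:
```python
from h import *
from bench import r
s=r.sense();print(s['time'],s['tool_pos'],s['ft_force'])
cv2.imwrite("pics/k_wrist.png",r.snapshot("wrist")["pixels"][:,:,::-1])
```

```text
8.75 [ 468.00814193 -344.9118125    83.45780389] [-0.11637379  0.17030869 -0.57989875]
```

View pics/k_wrist.png

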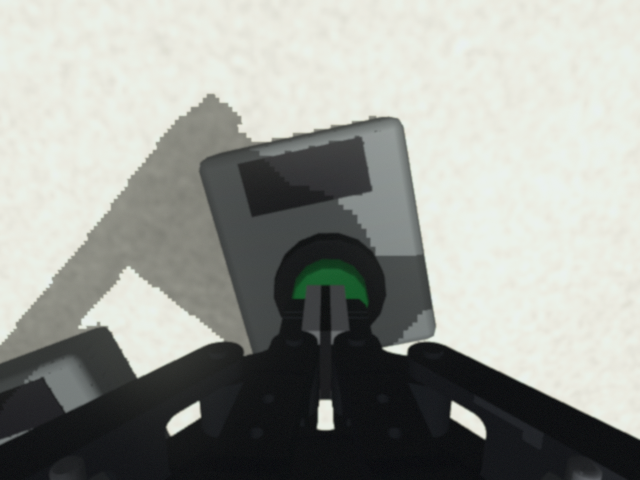

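The tip is now almost centred on the cap at (330,285). I shift 3 mm to −y and come down.

Call:
drive_tool --moves '[[[-1,-3,-2],0],[[-1,-3,-4],0],[[-1,-3,-6],0],[[-1,-3,-8],0],[[-1,-3,-10],0],[[-1,-3,-12],0],[[-1,-3,-13],0],[[-1,-3,-13],0]]'

```text
time: 9.47
tool_pos: [467.0, -348.3, 72.7]
tcp_rot: [179.9, -0.0, 0.1]
ft_force: [-10.6, 4.8, 24.0]
finger_gap: 0.0
```

Run:
```python
from h import *
from bench import r
s=r.sense();print(s['time'],s['tool_pos'],s['ft_force'],s['joint_pos'])
w=r.snapshot("wrist")["pixels"][:,:,::-1];p=r.snapshot("scene")["pixels"][:,:,::-1]
cv2.imwrite("pics/l.png",np.hstack([cv2.resize(w[200:380,220:440],(440,360)),cv2.resize(p[160:220,245:305],(360,360),interpolation=cv2.INTER_CUBIC)]))
```

```text
9.4667 [ 467.04426572 -348.3383175    72.74777674] [-10.59641553   4.76906926  24.0259238 ] [-4.17353939e+01  1.38320499e+01  9.77626399e+01 -4.17379459e-02
  6.83588977e+01  4.81305304e+01]
```

View pics/l.png

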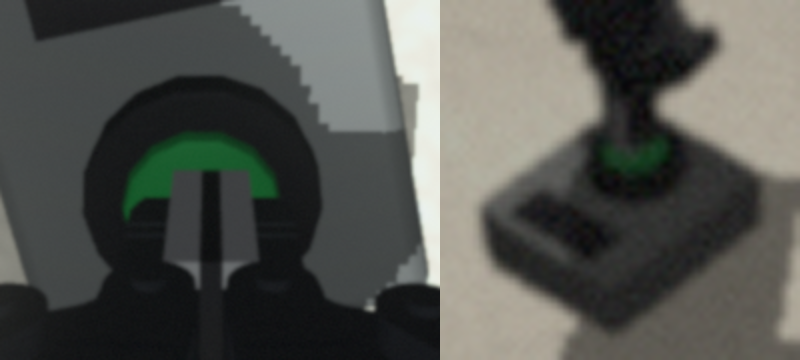

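The left crop shows the fingertip squarely on the green cap. The right crop shows the cap sunk into its housing. At 24 N against a 5 N spring it should be bottomed; I check the spring while lifting.

Call:
drive_tool --moves '[[[0,0,0],0],[[0,0,1],0],[[0,0,2],0],[[0,0,3],0],[[0,0,4],0],[[0,0,4],0],[[0,0,4],0],[[0,0,4],0]]'

```text
time: 10.23
tool_pos: [467.0, -348.0, 74.1]
tcp_rot: [180.0, -0.0, 0.1]
ft_force: [-1.5, -4.1, 4.1]
finger_gap: 0.0
```

Run:
```python
from bench import r
s=r.sense();print(s['tool_pos'],s['ft_force'])
```

```text
[ 467.02469572 -347.99056445   74.14102334] [-1.51977289 -4.0673917   4.13846547]
```

Call:
drive_tool --moves '[[[0,0,1],0],[[0,0,2],0],[[0,0,2],0],[[0,0,2],0],[[0,0,2],0],[[0,0,2],0],[[0,0,2],0],[[0,0,2],0]]'

```text
time: 10.9
tool_pos: [467.0, -347.6, 76.0]
tcp_rot: [-180.0, -0.0, 0.1]
ft_force: [1.4, -1.9, 2.9]
finger_gap: -0.1
```

The force falls from 24 N (stop) to 4.1 N to 2.9 N over about 2 mm steps, which is a spring. So the button was fully down. I lift off and clear the view.

Call:
drive_tool --moves '[[[0,0,6],0],[[0,0,20],0],[[0,0,45],0],[[0,0,80],0],[[0,0,115],0],[[0,0,150],0],[[-20,-20,175],0],[[-45,-45,180],0]]'

```text
time: 11.57
tool_pos: [424.1, -392.6, 262.3]
tcp_rot: [179.7, -0.3, 0.4]
ft_force: [0.5, -0.9, 0.8]
finger_gap: -0.3
```

Call:
drive_tool --moves '[[[-20,-25,0],0],[[-40,-50,0],0],[[-60,-75,0],0],[[-80,-100,0],0],[[-95,-120,0],0],[[-95,-120,0],0],[[-95,-120,0],0],[[-95,-120,0],0]]'

```text
time: 12.23
tool_pos: [327.0, -511.8, 255.4]
tcp_rot: [-179.9, 0.0, 0.1]
ft_force: [-0.2, 0.9, -0.5]
finger_gap: -0.2
```

Run:
```python
from h import *
from bench import r
import pickle
np.set_printoptions(precision=1,suppress=True)
s=r.sense();print(s['time'],s['tool_pos'],s['ft_force'])
a=pickle.load(open("a.pkl","rb"))
t=r.snapshot("top");c=r.snapshot("scene")
cv2.imwrite("pics/m_top.png",t["pixels"][:,:,::-1])
y=blob(t,(22,120,90),(35,255,255),(296,232,322,258));print("yel",plane(t,y['cen'],131))
for nm,lo,hi,roi in(("orange",(5,120,60),(35,255,255),(290,225,335,270)),("green",(50,100,30),(85,255,255),(230,230,262,266)),("blue",(100,120,30),(125,255,255),(210,205,245,245))):
    q=blob(t,lo,hi,roi);print(nm,plane(t,q['ell'][0],70))
for p,q,roi in((a['top'],t,(435,255,470,290)),(a['scene'],c,(265,170,290,200))):
    print("btn px",[blob(k,(50,100,50),(80,255,255),roi)['cen'] for k in(p,q)])
```

```text
12.2333 [ 327.  -511.8  255.4] [-0.2  0.9 -0.5]
yel [521.9 -24.7 131. ]
orange [521.9 -26.4  70. ]
green [518.5 113.7  70. ]
blue [573.8 158.5  70. ]
btn px [(452.988043307396, 270.07306649375147), (452.997305529522, 270.0708762886598)]
btn px [(276.63373015873015, 183.10179516250946), (276.63457940428077, 183.1340181110612)]
```

View pics/m_top.png

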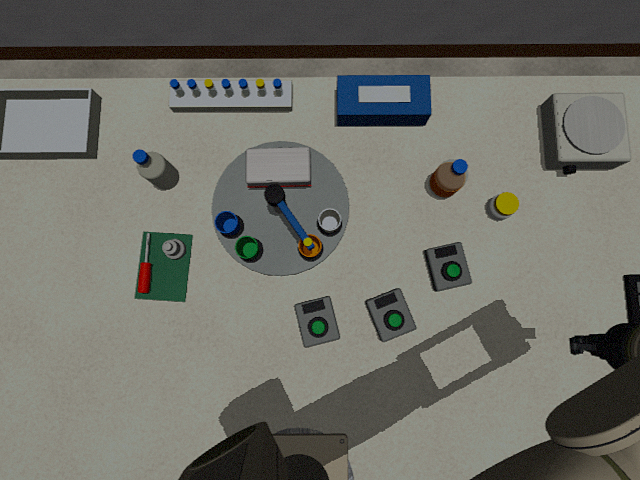

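The final picture shows the arm over the orange cup at (308,243) and the button at (453,270), up again. Everything else is where it was, and the robot is clear.

```bash
python3 -c "
from bench import r
print(r.hand_in())"
```

```text
the job is handed in; nothing more can be done
None
```

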